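# Dock the cartridge and slide the lock home

## Robot

A 6-joint arm with a two-finger parallel gripper is mounted at the origin on a cart in front of the work surface, level with it; the furniture and walls round the work are solid. World frame = base frame: x ahead of the robot, y to its left, z up, the work surface at z = 0. Lengths are in m, angles in rad, forces in N, time in s.
With the tool pointing down it reaches from about 0.25 to 0.725 m from the base axis. Payload 4 kg.
Tool frame: the origin (TCP) lies midway between the tips of the shut fingers; the grasp point (between the pads) lies grip_point_offset behind it (grip_point_offset is the distance from the TCP to the grasp point, in m); z points along the fingers, y is the line along which they close (so a half turn about z gives the same grasp; the last joint's range is limited). The gripper opens to 85 mm and grips with 20 to 120 N. Pads are 22 mm wide; open, the fingers measure 114 mm over their backs; the gripper's body (76 mm by 85 mm) begins 54 mm behind the grasp point. The pads swing forward as they close: fully open they stand 13 mm farther back than shut.
Start: joints at [-1.306, 0.241, 0.005, 1.335, 0, 1.571], TCP at [0.131, -0.483, 0.231] pointing down, gripper open.
Joint ranges: [-2.72, 2.72], [-1.05, 1.87], [-1.09, 1.28], [-1.99, 2.15], [-1.42, 1.44], [-3.14, 3.14]. Speed limits (rad/s): [2.79, 2.79, 3.14, 3.14, 3.14, 3.14].

## Interface

Orientations are given as a unit quaternion [x, y, z, w].
In Python, from workcell import * gives the robot as it stands. The module is installed in compiled form; this text tells all that it offers.
- The arm moves only by the tool arm_command, never from a script. Its arguments are lists of equal length, an entry for each row: "slide": the shift along the tool's x, y, z in cm, a list of three; "spin": the turn about the tool's z in degrees. A call has exactly 5 rows; each row is the pose to reach, as a shift and turn from the pose commanded when the call began, along the tool's axes at that moment; what a row does not reach only later rows make up. A row lasts 1/8 s, in which the tool goes at most 62.5 mm and 10.7 degrees, less where a joint would pass 70% of its speed; a pose out of reach is approached as far as the arm can. A call with a gripper value outside its range is refused whole. "jaw" is the finger opening in cm, from 0 to 8.54, set as the call begins (left out, the last holds). The fingers move at their own pace and stop on an object; the grip force is fixed at half the most. Time passes only in rows, so rows that repeat a pose let the fingers close, or fill a call up. It gives the time, the measured TCP pose, the force, the opening and the grip force at its end, in the units of the state.
- get_obs(): the state, without advancing time (a new reading comes with each control period).
- camera(name): name is "side" or "top" or "wrist"; returns a dict with "pixels" (400x640x3 uint8, red, green, blue), "range_z" (400x640 float32, m along the optical axis (not along the pixel's ray), 0 where there is no reading), "intrinsics" (3x3 intrinsics, pixels), "rvec" (rotation vector, rad) and "tvec" (3), from world to camera coordinates, as OpenCV has them. Camera axes: x right, y down, z forward; pixel columns grow to the right and rows downward; lengths in m; the calibration is good to about 2 mm. The wrist camera is an equidistant fisheye: a pixel r from the principal point sees the ray r / f radians off the axis. A picture is of the moment at which its call begins.
- job_done(): hands the job in; it is judged then, once.
Trained networks look in a picture, given as the dict that the camera call returned (one of the last four; its "shot" number tells which), for a name from the list of things; names that differ only in an ending like _2 or _b are one class to them, and where a whole thing is asked for, a point or a joint stands for the part that bears it (a point fixed in the world has none). Each returns a list of dicts, best first, with "confidence" (0 to 1); they miss things now and then, are a little off and sometimes report something else, mostly with a low value. They report only what shows in the picture. A call takes as long as a camera call. They do not tell look-alikes from the thing itself.
- recognise(picture, thing): "centre" ([column, row] in pixels, amid what is visible of it).
- landmark_of(picture, thing): "centre" ([column, row] in pixels: a listed point, or the origin of a listed thing).
The state is a dict: "clock": time; "joint_pos": joint angles; "joint_vel": joint speeds; "tau": joint torques, N m; "eef_pos": TCP position; "tool_rot": TCP orientation; "ft_force": force on the tool from outside, world axes, zero at the start; "ft_torque": the same for the moment, N m; "grip_width": finger opening in m; "grasp_force": force on a finger pad.
Only numpy, scipy, OpenCV 4.12 (cv2) and the standard library are available. Lean on these libraries where they do the work, as an engineer would, in place of code of your own. Each camera call takes 0.05 s, during which the arm holds its last target. There are 200 camera calls.

## Task

Lift the green-capped cartridge, which lies tipped over in a bay of the free-spinning carousel, and set it down lying flat in the reader's cradle between its two tall end walls; the bay lets you take it only by its two ends and the cradle only by its sides, so put it down on the worktop and take it again on the way, and never let it drop. Then push the orange lock grip towards the cradle until you feel it come up against its hidden sprung end stop, press it lightly into the stop and leave it there; do not ram it. Leave the two orange-capped cartridges on the carousel and the specimen cups where they are.

Things in the scene. Friction and masses are not known exactly. Their poses are not given: they have to be found in the camera images.
- cartridge_green: White test cartridge, green cap, loose, about 60 g; as it lies 62 mm long, 38 wide, 44 high (a clasp adds 2 mm on top). Origin: centre of the foot end. z axis: along its length from foot to cap, level, pointing radially outward from the carousel centre; y axis: across the 38 mm width; x axis: down. Grasp over both ends (62 mm) or across the sides (38 mm).
- cartridge_mid (a point): The middle of the green-capped cartridge, 31 mm from its foot along its z axis; 22 mm above whatever it lies on.
- carousel_centre (a point): Centre of the carousel, on the upper face of its white disc (radius 130 mm), 26 mm above the worktop. A hub here is 10 mm in radius and 10 mm high.
- turntable: The carousel's disc, which spins freely about the vertical at a touch; origin 8 mm below its upper face. Three radial bays, 120 degrees apart, centred 80 mm from the centre: each is two blue walls 56 mm long radially, 42 mm high above the disc, 44 mm apart inside, 5 mm thick. The inner and outer ends are open; a cartridge sticks out about 3 mm at both.
- cartridge_orange_a: An orange-capped cartridge of the same size lying in another bay of the carousel; to be left on the carousel.
- cartridge_orange_b: The other orange-capped cartridge, lying in the third bay; to be left on the carousel.
- cradle_floor (a point): Centre of the cradle floor, 8 mm above the worktop. x: the way the lock slides, towards and over the cradle; y: along the docked cartridge (cap at either end). Two grey end walls, 55 mm high above the floor, 54 mm long in x, 6 mm thick, inner faces at y = -35 and +35 mm. Sides open but for four corner kerbs 8 mm high, inner faces at x = -23 and +23 mm, from 19 to 35 mm off the middle in y.
- dock: The reader dock, fixed: aluminium plate 340 x 110 x 8 mm, from 275 mm behind to 65 mm ahead of the cradle in x. Origin on the worktop under the cradle centre, axes as the cradle's. A white housing (x = -250 to -75 mm, 50 mm wide, top 36 mm above the worktop) carries the lock. With the lock open its steel tongue, 28 mm wide, underside 60 mm above the worktop, ends at x = -66 mm.
- selector_body (a joint): Position of the lock slide in m: 0 open, growing as the grip moves along the dock's x towards the cradle. It slides with a steady drag of 4 N, stays where left and meets its end stop somewhere between 0.05 and 0.08, set differently each time and hidden inside the white housing.
- selector_grip (a point): Point in the orange lock grip, an upright fin 16 mm thick along the slide, 30 mm wide across it; the fin's top is 12 mm above this point and it stands free for 22 mm below it. Its top is 100 mm above the worktop. It rides on a black carriage 40 x 44 mm. Axes as the dock's.
- end_stop (a joint): How far the hidden sprung end stop is pressed in, in m: 0 untouched. It begins to give when the grip is pushed with 10 N in all and takes 1.5 N more for each mm. Between 1 and 9 mm is right (12 to 23 N on the grip); beyond that it is rammed. Within the first 6 mm it does not push the grip back.
- specimen_cup_blue: Specimen cup with a blue lid, 61 mm across, 67 mm high, loose bystander; origin at the centre of its foot.
- specimen_cup_red: Specimen cup with a red lid, the same size, loose bystander; origin at the centre of its foot.
Things that resemble listed ones, but are neither listed nor needed, are in the scene too. What is shaped like the cartridge_green but brown is not meant.

How it is judged:
By the outcome, as a careful person would: the job done as asked, in the order asked, and still so for the second after the job is handed in, with the robot touching nothing.
It also fails if it takes over 72 s, if anything falls off the work surface, if the arm or the gripper's body presses on something with over 40 N, if the wrist force passes 120 N, or if a joint passes its speed limit or range.

## Working session

There is one attempt and no reset: what is moved stays moved. The work goes in short steps, Python scripts to look and compute and a tool call to move; the robot and the scene stay as the last step left them, time stands still between calls to the robot, and variables do not carry over. Pictures are saved under pics/ and viewed, at most 10 in all, crops included, and the job is handed in when it is done.

Besides the shell and the picture viewer there is one more tool, called after "Call:" as name(argument=value, ...), one argument or row to a line, values as JSON. arm_command: Moves the arm, as the interface text tells. Its arguments: {"type":"object","properties":{"slide":{"type":"array","items":{"type":"array","items":{"type":"number"}}},"spin":{"type":"array","items":{"type":"number"}},"jaw":{"type":"number"}},"required":["slide","spin"]}

```bash
mkdir -p pics; cat > h.py <<'E'
from workcell import *
import numpy as np, cv2
from scipy.spatial.transform import Rotation as R
def ray(c,uv,name):
    K=c["intrinsics"]; x=(uv[0]-K[0,2])/K[0,0]; y=(uv[1]-K[1,2])/K[1,1]
    if name=="wrist":
        r=np.hypot(x,y); s=np.tan(r)/r if r>1e-9 else 1; x*=s;y*=s
    return np.array([x,y,1.])
def toworld(c,pc):
    Rm=cv2.Rodrigues(np.array(c["rvec"],float))[0]; return Rm.T@(pc-np.array(c["tvec"]).ravel())
def w_depth(c,uv,name):
    z=c["range_z"][int(round(uv[1])),int(round(uv[0]))]; return toworld(c,ray(c,uv,name)*z)
def w_plane(c,uv,name,h):
    o=toworld(c,np.zeros(3)); d=toworld(c,ray(c,uv,name))-o; return o+d*(h-o[2])/d[2]
def save(c,f): cv2.imwrite("pics/"+f,c["pixels"][:,:,::-1])
E
python3 - <<'E'
from h import *
np.set_printoptions(precision=4,suppress=True)
o=get_obs(); print({k:np.round(v,3) for k,v in o.items()}); print(globals().get('grip_point_offset'))
for n in ("top","side"):
    c=camera(n); save(c,n+"0.png")
    for t in ["cartridge_green","cartridge_mid","carousel_centre","turntable","cradle_floor","dock","selector_grip","specimen_cup_blue","specimen_cup_red"]:
        for r in landmark_of(c,t)[:4]:
            try: print(n,t,np.round(r["centre"],1),round(r["confidence"],2),w_depth(c,r["centre"],n))
            except Exception as e: print(n,t,r,e)
E
```

```text
{'clock': np.float64(0.0), 'joint_pos': array([-1.306,  0.241,  0.004,  1.335,  0.   ,  1.571]), 'joint_vel': array([ 0.001,  0.001,  0.   , -0.001, -0.   ,  0.001]), 'tau': array([  0.   , -37.231,  25.241,   0.017,   0.   ,   0.   ]), 'eef_pos': array([ 0.131, -0.482,  0.23 ]), 'tool_rot': array([ 0.991,  0.132, -0.   , -0.001]), 'ft_force': array([-0.123, -0.29 , -0.478]), 'ft_torque': array([ 0.037, -0.039, -0.027]), 'grasp_force': np.float64(0.0), 'grip_width': np.float64(0.085)}
0.0187
top cartridge_green [255.  203.2] 0.58 [0.4777 0.1936 0.0668]
top cartridge_green [389.1 247.1] 0.5 [ 0.3431 -0.2097  0.0366]
top cartridge_mid [262.1 199. ] 0.8 [0.4898 0.1719 0.0697]
top cartridge_mid [383.2 248.2] 0.65 [ 0.3398 -0.1912  0.04  ]
top carousel_centre [239.3 209.5] 0.97 [0.4648 0.2476 0.0309]
top turntable [244.1 213.2] 0.64 [0.4538 0.2334 0.026 ]
top cradle_floor [359.  200.2] 0.61 [ 0.4934 -0.1259  0.0079]
top dock [358.1 199.3] 0.89 [ 0.4958 -0.1228  0.0112]
top selector_grip [416.2 199.3] 0.86 [ 0.4775 -0.2846  0.1003]
top specimen_cup_blue [301.4 165.5] 0.86 [0.5966 0.0537 0.0544]
top specimen_cup_blue [416.2 167.8] 0.28 [ 0.5817 -0.2984  0.0658]
top specimen_cup_red [415.9 167.9] 0.89 [ 0.5814 -0.2975  0.0657]
side cartridge_green [276.5 267. ] 0.78 [0.467  0.2024 0.0538]
side cartridge_green [413.5 208.8] 0.6 [ 0.337  -0.1843  0.0404]
side cartridge_mid [275.3 255.3] 0.67 [0.4852 0.1851 0.0645]
side carousel_centre [267.  291.8] 0.94 [0.4482 0.254  0.0349]
side turntable [268.7 293.3] 0.75 [0.4434 0.2542 0.0338]
side cradle_floor [349.8 210.1] 0.66 [ 0.4906 -0.1186  0.0062]
side dock [349.3 210. ] 0.76 [ 0.4923 -0.1187  0.0057]
side selector_grip [387.3 160.2] 0.95 [ 0.4756 -0.2817  0.0943]
side specimen_cup_blue [269.1 223.9] 0.61 [0.6075 0.0758 0.024 ]
side specimen_cup_red [355.3 168.5] 0.91 [ 0.585  -0.2905  0.0238]
side specimen_cup_red [347.5 211.9] 0.22 [ 0.4907 -0.1075  0.0066]
```

```bash
python3 - <<'E'
import cv2
a=cv2.imread("pics/top0.png"); b=cv2.resize(a[130:320,180:470],None,fx=2.75,fy=2.75,interpolation=cv2.INTER_CUBIC); cv2.imwrite("pics/top0c.png",b)
E
```

```text
(no output)
```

View pics/top0c.png

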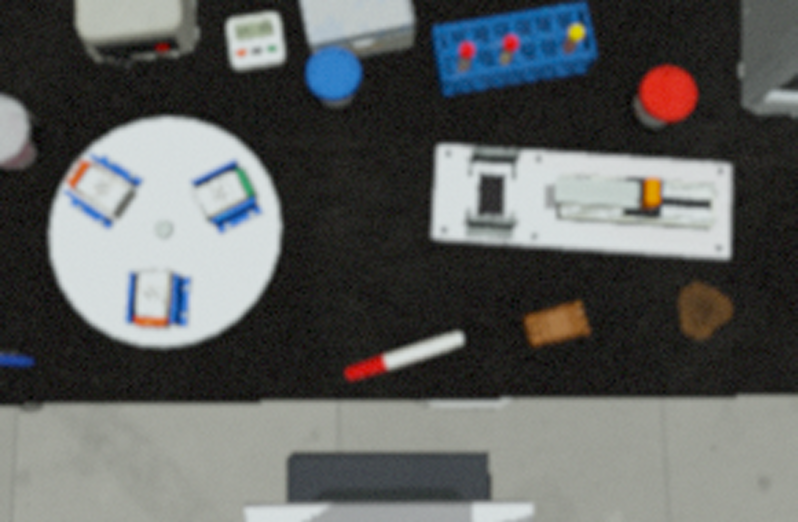

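View pics/side0.png

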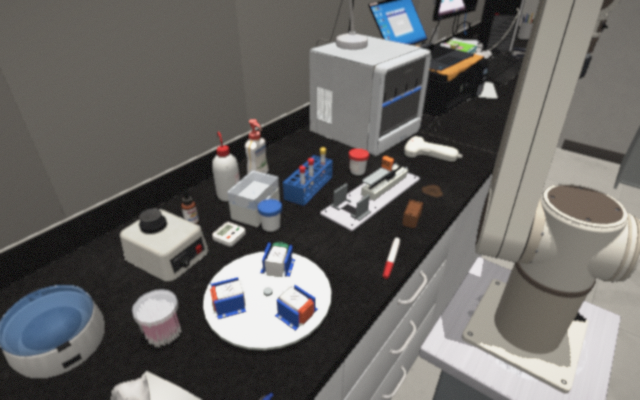

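The top view shows the carousel's green-capped cartridge at about (262,201), with its cap outward. The brown block at (383,248) is the look-alike and lies on the worktop, and the orange-capped cartridges are at about (216,198) and (236,240). The green-capped one on the carousel fits the description. The dock's cradle is at (359,200) and the grip at (416,199). I'll confirm with the wrist camera once I'm above it.

Call:
arm_command(
  slide=[
    [4, -4.5, 0],
    [8, -9, 0],
    [12, -13.5, 0],
    [16, -18, 0],
    [20, -22.5, 0],
  ],
  spin=[-10, -20, -30, -40, -50],
)

```text
clock: 1.62
eef_pos: [0.2656, -0.2115, 0.2316]
tool_rot: [0.841, 0.541, 0.0, 0.001]
ft_force: [1.0, 0.9, 0.4]
grip_width: 0.0855
grasp_force: 0.0
```

```bash
python3 -c "
from h import *
o=get_obs();print(np.round(o['joint_pos'],3),o['clock'],R.from_quat(o['tool_rot']).as_matrix().round(3),o['eef_pos'])"
```

```text
[-0.673 -0.082 -0.35   1.302  0.     1.326] 1.625 [[ 0.415  0.91   0.001]
 [ 0.91  -0.415 -0.001]
 [-0.     0.001 -1.   ]] [ 0.26559576 -0.21152951  0.23160413]
```

Call:
arm_command(
  slide=[
    [6, 0.2, 0],
    [12, 0.5, 0],
    [18, 0.8, 0],
    [24, 1, 0],
    [30, 1.2, 0],
  ],
  spin=[-10, -20, -30, -40, -50],
)

```text
clock: 2.25
eef_pos: [0.4026, 0.0562, 0.2317]
tool_rot: [0.533, 0.846, 0.0, 0.001]
ft_force: [1.2, -1.2, -0.6]
grip_width: 0.0855
grasp_force: 0.0
```

```bash
python3 -c "
from h import *
o=get_obs();print(np.round(o['joint_pos'],3),o['clock'],R.from_quat(o['tool_rot']).as_matrix().round(3),o['eef_pos'])"
```

```text
[ 0.139  0.054 -0.216  1.299 -0.     1.264] 2.25 [[-0.431  0.902  0.001]
 [ 0.902  0.431 -0.   ]
 [-0.001  0.001 -1.   ]] [0.40263707 0.05622092 0.23168191]
```

Call:
arm_command(
  slide=[
    [2, 2.5, 0],
    [4, 5, 0],
    [6, 8, 0],
    [8, 10, 0],
    [9, 11.5, 0],
  ],
  spin=[-10, -20, -30, -40, -50],
)

```text
clock: 2.88
eef_pos: [0.468, 0.1859, 0.2311]
tool_rot: [0.126, 0.992, 0.0, -0.0]
ft_force: [0.3, -0.6, -0.2]
grip_width: 0.0854
grasp_force: 0.0
```

Call:
arm_command(
  slide=[
    [0, 0, 0],
    [0, 0, 0],
    [0, 0, 0],
    [0, 0, 0],
    [0, 0, 0],
  ],
  spin=[-10, -20, -30, -40, -40],
)

```text
clock: 3.5
eef_pos: [0.4677, 0.1845, 0.2313]
tool_rot: [-0.217, 0.976, -0.0, -0.0]
ft_force: [-0.5, -0.6, 1.0]
grip_width: 0.0852
grasp_force: 0.0
```

```bash
python3 - <<'E'
from h import *
np.set_printoptions(precision=4,suppress=True)
o=get_obs();print(np.round(o['joint_pos'],3),o['clock'],o['eef_pos'])
c=camera("wrist"); save(c,"w1.png"); print(c["intrinsics"],toworld(c,np.zeros(3)))
for t,h in [("cartridge_green",.048),("cartridge_mid",.048),("carousel_centre",.026),("cartridge_orange_a",.048),("turntable",.018)]:
    for r in landmark_of(c,t)[:3]: print(t,np.round(r["centre"],1),round(r["confidence"],2),w_plane(c,r["centre"],"wrist",h),w_depth(c,r["centre"],"wrist"))
E
```

```text
[ 0.376  0.246  0.012  1.337 -0.    -0.061] 3.5 [0.4677 0.1845 0.2313]
[[309.7069   0.     321.5803]
 [  0.     309.7069 195.5378]
 [  0.       0.       1.    ]] [0.4007 0.1541 0.3742]
cartridge_green [334.5 186.6] 0.56 [0.4746 0.2042 0.048 ] [0.4698 0.2009 0.0692]
cartridge_mid [307.3 182.6] 0.68 [0.483  0.1754 0.048 ] [0.4779 0.1741 0.0685]
carousel_centre [376.1 180.5] 0.88 [0.4521 0.2485 0.026 ] [0.4506 0.2458 0.0362]
cartridge_orange_a [400.6 149.4] 0.83 [0.4063 0.2512 0.048 ] [0.4066 0.2574 0.0271]
cartridge_orange_a [400.1 221.7] 0.61 [0.48   0.2914 0.048 ] [0.4792 0.2901 0.0511]
cartridge_orange_a [334.  190.9] 0.5 [0.4792 0.2058 0.048 ] [0.4741 0.2024 0.0693]
turntable [377.8 180.2] 0.64 [0.4521 0.2524 0.018 ] [0.4494 0.2472 0.0368]
```

View pics/w1.png

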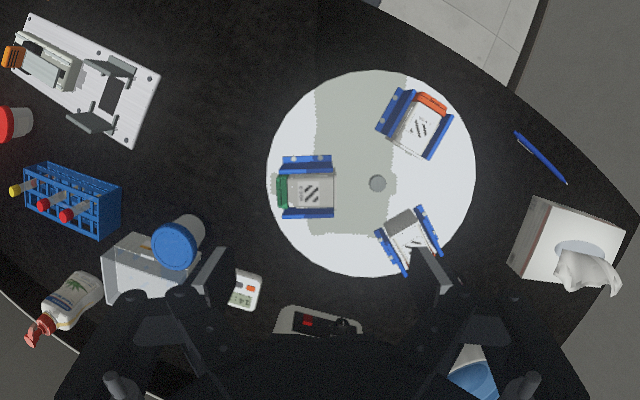

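The wrist view shows the green-capped cartridge at (306,190) in its bay, cap outward at (283,191), and the hub at (377,183). Now I'll fit it precisely from the range data.

```bash
cat >> h.py <<'E'
def cloud(c,name,box):
    u0,u1,v0,v1=box; uu,vv=np.meshgrid(np.arange(u0,u1),np.arange(v0,v1)); z=c["range_z"][v0:v1,u0:u1]
    K=c["intrinsics"]; x=(uu-K[0,2])/K[0,0]; y=(vv-K[1,2])/K[1,1]
    if name=="wrist":
        r=np.hypot(x,y)+1e-9; s=np.tan(r)/r; x=x*s; y=y*s
    P=np.stack([x*z,y*z,z],-1).reshape(-1,3); Rm=cv2.Rodrigues(np.array(c["rvec"],float))[0]
    W=(P-np.array(c["tvec"]).ravel())@Rm; ok=z.reshape(-1)>0
    return W[ok],c["pixels"][v0:v1,u0:u1].reshape(-1,3)[ok].astype(int)
def rect(P):
    r=cv2.minAreaRect((P[:,:2]*1000).astype(np.float32)); return r
E
python3 - <<'E'
from h import *
np.set_printoptions(precision=4,suppress=True)
c=camera("wrist")
W,C=cloud(c,"wrist",(262,350,145,230))
blue=(C[:,2]>C[:,0]+40)
print(np.histogram(W[:,2],bins=np.arange(.02,.09,.004)))
for lo in (.064,.067):
    m=(W[:,2]>lo)&(W[:,2]<.08)&~blue; print(m.sum(),rect(W[m]),W[m].mean(0))
mb=blue&(W[:,2]>.06); print("walls",mb.sum(),rect(W[mb]))
g=(C[:,1]>C[:,0]+25)&(W[:,2]>.06)&(C[:,1]>C[:,2]+10); print("green",g.sum(),W[g].mean(0))
# disc
W,C=cloud(c,"wrist",(255,490,60,285)); m=(abs(W[:,2]-.026)<.005)&(C.min(1)>110); h=cv2.convexHull((W[m][:,:2]*1000).astype(np.float32)); print("disc",cv2.minEnclosingCircle(h),W[m][:,2].mean())
A=np.c_[2*h[:,0],np.ones(len(h))]; s=np.linalg.lstsq(A,(h[:,0]**2).sum(1),rcond=None)[0]; print(s[:2],np.sqrt(s[2]+s[0]**2+s[1]**2))
E
```

```text
(array([   5, 3187,  331,   43,   30,   44,   71,  134,  139,  153,  236,
       1235, 1139,   11,    0,    0,    0]), array([0.02 , 0.024, 0.028, 0.032, 0.036, 0.04 , 0.044, 0.048, 0.052,
       0.056, 0.06 , 0.064, 0.068, 0.072, 0.076, 0.08 , 0.084, 0.088]))
1851 ((489.5138244628906, 177.58279418945312), (54.089927673339844, 62.471214294433594), 25.623123168945312) [0.4871 0.1776 0.0679]
1452 ((489.4530334472656, 177.68251037597656), (54.09514236450195, 62.14684295654297), 25.81218147277832) [0.4871 0.1794 0.0684]
walls 625 ((489.0684814453125, 178.08694458007812), (53.88962936401367, 54.260108947753906), 26.67302131652832)
green 317 [0.4974 0.1537 0.0685]
disc ((452.97607421875, 249.62550354003906), 130.11436462402344) 0.02629005727079717
[453.3394 249.2787] 129.37142876217865
```

Call:
arm_command(
  slide=[
    [-0.8, -0.7, 2],
    [-1.7, -1.5, 5],
    [-1.7, -1.5, 8],
    [-1.7, -1.5, 10],
    [-1.7, -1.5, 10],
  ],
  spin=[-1.7, -1.7, -1.7, -1.7, -1.7],
  jaw=8.54,
)

```text
clock: 4.47
eef_pos: [0.488, 0.1776, 0.1297]
tool_rot: [-0.232, 0.973, -0.0, -0.002]
ft_force: [0.1, -0.5, -0.2]
grip_width: 0.0856
grasp_force: 0.0
```

```bash
cat > cart.py <<'E'
from h import *
np.set_printoptions(precision=4,suppress=True)
def show():
    o=get_obs(); T=R.from_quat(o['tool_rot']).as_matrix(); print("t",o['clock'],"tcp",o['eef_pos'],"psi",np.degrees(np.arctan2(T[1,1],T[0,1])),"q6",o['joint_pos'][5],"F",o['ft_force'],"w",o['grip_width'],"gf",o['grasp_force']); return o,T
E
python3 - <<'E'
from cart import *
o,T=show()
c=camera("wrist"); save(c,"w2.png")
r=landmark_of(c,"cartridge_mid"); print([(x["centre"],x["confidence"],w_plane(c,x["centre"],"wrist",.048)) for x in r])
W,C=cloud(c,"wrist",(150,480,40,330)); d=np.hypot(W[:,0]-.4895,W[:,1]-.1778)
blue=(C[:,2]>C[:,0]+40)
m=(W[:,2]>.064)&(W[:,2]<.078)&~blue&(d<.045); print(m.sum(),rect(W[m]))
m=(W[:,2]>.06)&(W[:,2]<.078)&blue&(d<.05); print("walls",m.sum(),rect(W[m]))
E
```

```text
t 4.475 tcp [0.488  0.1776 0.1297] psi 116.84452548808356 q6 -0.11943373749274847 F [ 0.1429 -0.4565 -0.2485] w 0.08560716264561505 gf 0.0
[([317.8, 202.2], 0.73, array([0.4882, 0.1754, 0.048 ]))]
3852 ((489.32568359375, 177.8324737548828), (48.52593231201172, 64.7055435180664), 30.689966201782227)
walls 1437 ((489.4612121582031, 176.7667694091797), (53.678863525390625, 57.224369049072266), 27.013381958007812)
```

Call:
arm_command(
  slide=[
    [-0.1, 0, 3],
    [-0.1, 0, 6],
    [-0.1, 0, 8.5],
    [-0.1, 0, 10.2],
    [-0.1, 0, 10.2],
  ],
  spin=[0, 0, 0, 0, 0],
)

```text
clock: 5.2
eef_pos: [0.4902, 0.1787, 0.0293]
tool_rot: [-0.232, 0.973, -0.0, -0.0]
ft_force: [0.2, -0.5, -0.5]
grip_width: 0.0849
grasp_force: 0.0
```

Call:
arm_command(
  slide=[
    [0, 0, 0],
    [0, 0, 0],
    [0, 0, 0],
    [0, 0, 0],
    [0, 0, 0],
  ],
  spin=[0, 0, 0, 0, 0],
  jaw=5.5,
)

```text
clock: 5.82
eef_pos: [0.492, 0.1792, 0.0312]
tool_rot: [-0.232, 0.973, 0.0, 0.002]
ft_force: [-0.1, 0.3, 6.7]
grip_width: 0.0615
grasp_force: 65.5
```

Call:
arm_command(
  slide=[
    [0, 0, -0.5],
    [0, 0, -1.5],
    [0, 0, -3.5],
    [0, 0, -6],
    [0, 0, -8],
  ],
  spin=[0, 0, 0, 0, 0],
)

```text
clock: 6.45
eef_pos: [0.4904, 0.1787, 0.1107]
tool_rot: [-0.232, 0.973, 0.0, 0.0]
ft_force: [-0.6, 0.0, -1.3]
grip_width: 0.062
grasp_force: 65.2
```

```bash
python3 - <<'E'
from cart import *
o,T=show()
c=camera("wrist"); a=c["pixels"][100:400,120:520,::-1]; cv2.imwrite("pics/w3.png",a)
# dock via top + wrist
c=camera("top"); W,C=cloud(c,"top",(330,460,170,235))
m=(C.min(1)>120)&(abs(W[:,2]-.008)<.006); print("plate",m.sum(),rect(W[m]))
s=landmark_of(c,"selector_grip"); print([(x["centre"],w_plane(c,x["centre"],"top",.088)) for x in s[:2]])
m=(C[:,0]>C[:,2]+80)&(W[:,2]>.09); print("grip",m.sum(),W[m].mean(0),rect(W[m]))
m=(C.max(1)<150)&(W[:,2]>.045)&(W[:,1]>-.2); print("walls",m.sum(),rect(W[m]))
E
```

```text
t 6.45 tcp [0.4904 0.1787 0.1107] psi 116.87142810107444 q6 -0.119644468611994 F [-0.5815  0.0165 -1.3195] w 0.06200410237134903 gf 65.24868607521057
plate 2316 ((485.1634521484375, -227.810302734375), (341.3648376464844, 114.35591125488281), 85.65296936035156)
[([415.8, 199.5], array([ 0.4791, -0.2864,  0.088 ]))]
grip 52 [ 0.4787 -0.2863  0.0985] ((478.9044189453125, -286.4015808105469), (15.351572036743164, 24.79117774963379), 89.74076080322266)
walls 76 ((494.89324951171875, -121.52205657958984), (49.306217193603516, 84.14480590820312), 84.12364196777344)
```

View pics/w3.png

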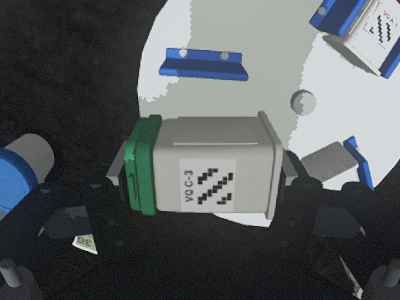

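Call:
arm_command(
  slide=[
    [1.5, -2, -1],
    [3.5, -5, -1],
    [5.5, -8, -1],
    [7.5, -11, -1],
    [8.8, -12.8, -1],
  ],
  spin=[-10, -20, -30, -40, -50],
)

```text
clock: 7.22
eef_pos: [0.4683, 0.0231, 0.1181]
tool_rot: [-0.623, 0.782, 0.001, -0.001]
ft_force: [0.2, -0.4, -0.7]
grip_width: 0.0618
grasp_force: 65.3
```

Call:
arm_command(
  slide=[
    [0, 0, 2],
    [0, 0, 5],
    [0, 0, 8],
    [0, 0, 9.8],
    [0, 0, 10.2],
  ],
  spin=[-8.8, -8.8, -8.8, -8.8, -8.8],
)

```text
clock: 7.85
eef_pos: [0.4674, 0.0245, 0.0152]
tool_rot: [-0.68, 0.733, 0.002, -0.002]
ft_force: [-0.5, -0.1, -0.4]
grip_width: 0.0616
grasp_force: 65.3
```

```bash
python3 - <<'E'
from cart import *
o,T=show()
c=camera("side"); r=recognise(c,"cartridge_green"); print([(x["centre"],x["confidence"]) for x in r])
a=c["pixels"][130:330,220:440,::-1]; cv2.imwrite("pics/s2.png",cv2.resize(a,None,fx=2.7,fy=2.7,interpolation=cv2.INTER_CUBIC))
E
```

```text
t 7.85 tcp [0.4674 0.0245 0.0152] psi 175.66844140661672 q6 -1.4427371070942585 F [-0.5387 -0.1025 -0.3848] w 0.06158675886595133 gf 65.32480716705322
[([411.4, 215.8], 0.83), ([323.5, 231.2], 0.68)]
```

Call:
arm_command(
  slide=[
    [0, 0, 0.3],
    [0, 0, 0.5],
    [0, 0, 0.7],
    [0, 0, 0.8],
    [0, 0, 0.8],
  ],
  spin=[0, 0, 0, 0, 0],
)

```text
clock: 8.57
eef_pos: [0.4697, 0.0247, 0.0093]
tool_rot: [-0.68, 0.733, 0.0, -0.0]
ft_force: [0.6, 0.4, 0.7]
grip_width: 0.0618
grasp_force: 65.3
```

Call:
arm_command(
  slide=[
    [0, 0, 0.05],
    [0, 0, 0.1],
    [0, 0, 0.1],
    [0, 0, 0.1],
    [0, 0, 0.1],
  ],
  spin=[0, 0, 0, 0, 0],
)

```text
clock: 9.2
eef_pos: [0.4697, 0.0247, 0.0083]
tool_rot: [-0.68, 0.733, -0.0, 0.0]
ft_force: [0.1, 0.2, 0.7]
grip_width: 0.0619
grasp_force: 65.3
```

Call:
arm_command(
  slide=[
    [0, 0, 0.05],
    [0, 0, 0.1],
    [0, 0, 0.15],
    [0, 0, 0.2],
    [0, 0, 0.2],
  ],
  spin=[0, 0, 0, 0, 0],
)

```text
clock: 9.82
eef_pos: [0.4696, 0.0247, 0.0063]
tool_rot: [-0.68, 0.733, 0.0, -0.0]
ft_force: [0.5, -0.9, -0.9]
grip_width: 0.0619
grasp_force: 65.3
```

Call:
arm_command(
  slide=[
    [0, 0, 0.05],
    [0, 0, 0.1],
    [0, 0, 0.15],
    [0, 0, 0.15],
    [0, 0, 0.15],
  ],
  spin=[0, 0, 0, 0, 0],
)

```text
clock: 10.45
eef_pos: [0.4697, 0.0247, 0.0052]
tool_rot: [-0.68, 0.733, -0.0, 0.0]
ft_force: [-2.3, -0.6, 6.3]
grip_width: 0.062
grasp_force: 66.0
```

Call:
arm_command(
  slide=[
    [0, 0, 0],
    [0, 0, 0],
    [0, 0, 0],
    [0, 0, 0],
    [0, 0, 0],
  ],
  spin=[0, 0, 0, 0, 0],
  jaw=8.54,
)

```text
clock: 11.08
eef_pos: [0.4697, 0.0247, 0.0047]
tool_rot: [-0.68, 0.733, 0.0, -0.0]
ft_force: [-0.3, 0.7, 0.0]
grip_width: 0.0853
grasp_force: 0.0
```

Call:
arm_command(
  slide=[
    [0, 0, -1],
    [0, 0, -4],
    [0, 0, -8],
    [0, 0, -11],
    [0, 0, -13],
  ],
  spin=[0, 0, 0, 10, 20],
)

```text
clock: 11.7
eef_pos: [0.4705, 0.0247, 0.1373]
tool_rot: [-0.54, 0.842, -0.001, 0.001]
ft_force: [1.6, 0.5, -0.2]
grip_width: 0.0854
grasp_force: 0.0
```

Call:
arm_command(
  slide=[
    [0, 0, 0],
    [0, 0, 0],
    [0, 0, 0],
    [0, 0, 0],
    [0, 0, 0],
  ],
  spin=[10, 20, 30, 40, 50],
)

```text
clock: 12.32
eef_pos: [0.4697, 0.0247, 0.1356]
tool_rot: [-0.133, 0.991, -0.0, 0.0]
ft_force: [-0.8, 0.3, 0.9]
grip_width: 0.0856
grasp_force: 0.0
```

Call:
arm_command(
  slide=[
    [0, 0, 0],
    [0, 0, 0],
    [0, 0, 0],
    [0, 0, 0],
    [0, 0, 0],
  ],
  spin=[10, 20, 20, 20, 20],
)

```text
clock: 12.95
eef_pos: [0.4697, 0.0247, 0.135]
tool_rot: [0.037, 0.999, 0.0, 0.0]
ft_force: [-0.0, 0.4, -0.5]
grip_width: 0.0856
grasp_force: 0.0
```

```bash
python3 - <<'E'
from cart import *
o,T=show()
c=camera("wrist"); save(c,"w4.png")
r=landmark_of(c,"cartridge_mid"); print([(x["centre"],x["confidence"],w_plane(c,x["centre"],"wrist",.022)) for x in r])
W,C=cloud(c,"wrist",(100,540,20,380)); d=np.hypot(W[:,0]-.47,W[:,1]-.025)
for lo in (.02,.038):
  m=(W[:,2]>lo)&(W[:,2]<.05)&(d<.05); print(m.sum(),rect(W[m]),W[m][:,2].max())
W,C=cloud(c,"wrist",(0,640,0,400))
m=(W[:,2]>.047)&(W[:,2]<.07)&(np.hypot(W[:,0]-.494,W[:,1]+.122)<.06); print("cradle walls",m.sum(),rect(W[m]))
E
```

```text
t 12.95 tcp [0.4697 0.0247 0.135 ] psi 85.74748521381913 q6 0.12672011535156694 F [-0.0349  0.4491 -0.5214] w 0.08555843229877352 gf 0.0
[([316.3, 191.8], 0.87, array([0.4693, 0.0208, 0.022 ])), ([98.4, 80.9], 0.69, array([ 0.34  , -0.1838,  0.022 ]))]
3316 ((468.6159362792969, 22.487945556640625), (37.846473693847656, 63.03827667236328), 85.92835235595703) 0.046917652176467886
3017 ((468.69854736328125, 22.749378204345703), (37.236534118652344, 62.95196533203125), 85.8519515991211) 0.046917652176467886
cradle walls 1289 ((492.26409912109375, -121.30035400390625), (53.68797302246094, 82.7005844116211), 85.32742309570312)
```

View pics/w4.png

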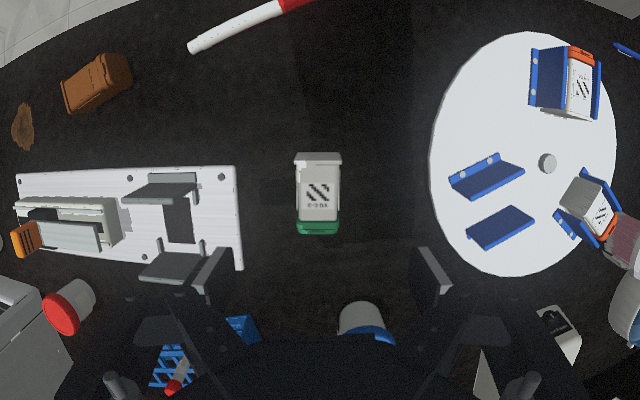

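The cartridge lies flat at (317,195), cap towards +x, sides free. The cradle is at (170,230). I'll take it across the sides.

Call:
arm_command(
  slide=[
    [0, 0, 4],
    [0, 0, 8],
    [0, 0, 11],
    [0, 0, 12.8],
    [0, 0, 12.8],
  ],
  spin=[0, 0, 0, 0, 0],
)

```text
clock: 13.68
eef_pos: [0.4682, 0.0246, 0.0055]
tool_rot: [0.038, 0.999, -0.0, -0.002]
ft_force: [-0.4, 0.6, 1.3]
grip_width: 0.0857
grasp_force: 0.0
```

Call:
arm_command(
  slide=[
    [0, 0, 0],
    [0, 0, 0],
    [0, 0, 0],
    [0, 0, 0],
    [0, 0, 0],
  ],
  spin=[0, 0, 0, 0, 0],
  jaw=3.2,
)

```text
clock: 14.3
eef_pos: [0.4708, 0.0247, 0.0079]
tool_rot: [0.038, 0.999, 0.0, 0.001]
ft_force: [-0.7, 0.1, 5.7]
grip_width: 0.0374
grasp_force: 60.7
```

Call:
arm_command(
  slide=[
    [0, 0, 0],
    [0, 0, -0.5],
    [0, 0, -3],
    [0, 0, -7],
    [0, 0, -10],
  ],
  spin=[0, 0, 0, 0, 0],
)

```text
clock: 14.92
eef_pos: [0.4696, 0.0247, 0.1082]
tool_rot: [0.038, 0.999, 0.0, 0.0]
ft_force: [-0.0, 0.0, 0.0]
grip_width: 0.0374
grasp_force: 60.2
```

Call:
arm_command(
  slide=[
    [-0.7, -2, -1],
    [-1.5, -4, -2],
    [-2.3, -6.5, -3],
    [-2.9, -8.3, -3],
    [-2.9, -8.3, -3],
  ],
  spin=[0, 0, 0, 0, 0],
)

```text
clock: 15.55
eef_pos: [0.4921, -0.0612, 0.1363]
tool_rot: [0.039, 0.999, 0.0, -0.0]
ft_force: [-0.7, -0.4, -0.9]
grip_width: 0.0371
grasp_force: 60.2
```

```bash
python3 - <<'E'
from cart import *
o,T=show(); p=o['eef_pos']
c=camera("wrist"); save(c,"w5.png")
for t,h in (("cradle_floor",.008),("dock",0)):
    print(t,[(x["centre"],round(x["confidence"],2),w_plane(c,x["centre"],"wrist",h)) for x in landmark_of(c,t)])
W,C=cloud(c,"wrist",(0,640,0,400))
d=np.array([.494,-.122]); rr=np.hypot(W[:,0]-d[0],W[:,1]-d[1])
a=np.radians(85.65); ex=np.array([np.cos(a),np.sin(a)]); ey=np.array([-ex[1],ex[0]])
rel=(W[:,:2]-d); X=rel@ex; Y=rel@ey
m=(W[:,2]>.058)&(W[:,2]<.068)&(abs(X)<.04)&(abs(Y)<.055); print("walls top",m.sum(),rect(W[m]))
for s in (1,-1):
    k=m&(s*Y>0); print(s,k.sum(),"X",np.percentile(X[k],[2,98]),"Y",np.percentile(Y[k],[2,50,98]))
m=(abs(W[:,2]-.008)<.005)&(C.min(1)>110)&(abs(Y)<.08)&(X<.09)&(X>-.3); print("plate",rect(W[m]))
# held cartridge top
k=(W[:,2]>p[2]+.02)&(W[:,2]<p[2]+.05)&(np.hypot(W[:,0]-p[0],W[:,1]-p[1])<.045)&((C.min(1)>90)|(C[:,1]>C[:,0]+25)); r2=(W[k][:,:2]-p[:2]); print("held",k.sum(),rect(W[k]),np.percentile(r2@ey,[1,99]),np.percentile(r2@ex,[1,99]),np.percentile(W[k][:,2]-p[2],[5,50,95]))
E
```

```text
t 15.55 tcp [ 0.4921 -0.0612  0.1363] psi 85.54942780887359 q6 -0.04621302455551944 F [-0.6722 -0.3629 -0.8706] w 0.03708483191755127 gf 60.21124720573425
cradle_floor [([253.4, 192.8], 0.97, array([ 0.4923, -0.124 ,  0.008 ]))]
dock [([258.9, 188.6], 0.55, array([ 0.4908, -0.12  ,  0.    ]))]
walls top 863 ((492.1125793457031, -122.18558502197266), (53.01239013671875, 82.40666198730469), 84.26616668701172)
1 565 X [-0.0247  0.0264] Y [0.0373 0.0402 0.0428]
-1 298 X [-0.0261  0.0047] Y [-0.0381 -0.0346 -0.0328]
plate ((483.2956237792969, -226.8801727294922), (339.2627258300781, 108.99824523925781), 85.51009368896484)
held 10366 ((489.30975341796875, -60.22980499267578), (49.39492416381836, 61.34172058105469), 86.96255493164062) [-0.0245  0.0328] [-0.018   0.0189] [0.0261 0.034  0.0363]
```

View pics/w5.png

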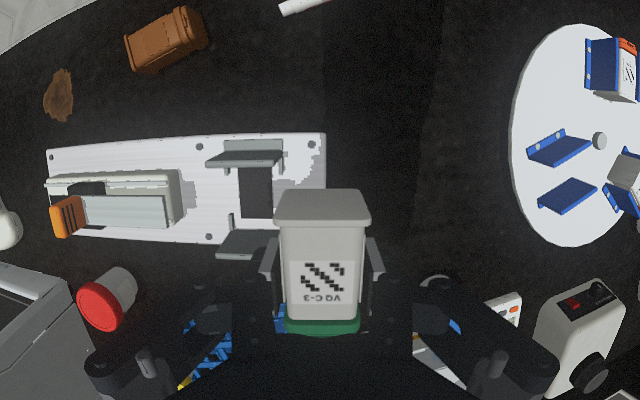

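Call:
arm_command(
  slide=[
    [-0.2, -2, 0],
    [-0.4, -4, 0],
    [-0.5, -6.2, 0],
    [-0.5, -6.2, 2],
    [-0.5, -6.2, 4],
  ],
  spin=[0, 0, 0, 0, 0],
)

```text
clock: 16.32
eef_pos: [0.4925, -0.1219, 0.0962]
tool_rot: [0.037, 0.999, 0.0, -0.0]
ft_force: [0.4, -0.2, -0.4]
grip_width: 0.0372
grasp_force: 60.2
```

Call:
arm_command(
  slide=[
    [0, 0, 0],
    [0, 0, 0],
    [0, 0, 0],
    [0, 0, 0],
    [0, 0, 0],
  ],
  spin=[0, 0, 0, 0, 0],
)

```text
clock: 16.95
eef_pos: [0.4929, -0.1225, 0.0972]
tool_rot: [0.038, 0.999, -0.0, 0.0]
ft_force: [-0.2, 0.7, -0.2]
grip_width: 0.0373
grasp_force: 60.2
```

```bash
python3 - <<'E'
from cart import *
o,T=show(); p=o['eef_pos']
c=camera("wrist"); save(c,"w6.png")
W,C=cloud(c,"wrist",(0,640,0,400))
d=p[:2]; a=np.radians(85.55); ex=np.array([np.cos(a),np.sin(a)]); ey=np.array([-ex[1],ex[0]])
rel=(W[:,:2]-d); X=rel@ex; Y=rel@ey
print("held top foot-end")
k=(W[:,2]>p[2]+.03)&(W[:,2]<p[2]+.042)&(abs(X)<.03)&(abs(Y)<.05)&(C.min(1)>90); print(k.sum(),np.percentile(Y[k],[1,99,99.8]),np.percentile(X[k],[1,99]),np.percentile(W[k][:,2]-p[2],[50]))
for s in (1,-1):
    k=(W[:,2]>.058)&(W[:,2]<.068)&(abs(X)<.04)&(s*Y>.025)&(s*Y<.055)
    if k.sum()>20: print(s,k.sum(),"X",np.percentile(X[k],[1,99]),"Y",np.percentile(Y[k],[1,50,99]))
a=c["pixels"][100:400,120:520,::-1]; cv2.imwrite("pics/w6c.png",a)
E
```

```text
t 16.95 tcp [ 0.4929 -0.1225  0.0972] psi 85.6731968741767 q6 -0.16811615971259705 F [-0.1848  0.658  -0.1839] w 0.03730287412846633 gf 60.24947762489319
held top foot-end
8272 [-0.0166  0.0328  0.033 ] [-0.0216  0.0215] [0.034]
1 949 X [-0.0256  0.0266] Y [0.0353 0.0393 0.0418]
```

View pics/w6c.png

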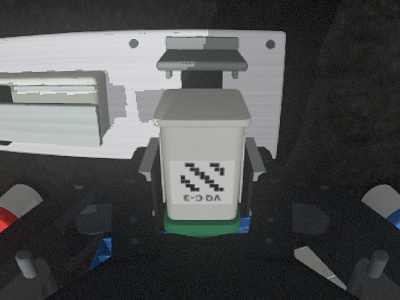

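Call:
arm_command(
  slide=[
    [-0.15, 0, 1.5],
    [-0.15, 0, 3],
    [-0.15, 0, 4.5],
    [-0.15, 0, 6],
    [-0.15, 0, 7],
  ],
  spin=[0, 0, 0, 0, 0],
)

```text
clock: 17.62
eef_pos: [0.4934, -0.1224, 0.0253]
tool_rot: [0.038, 0.999, 0.0, -0.001]
ft_force: [0.8, -0.9, -0.6]
grip_width: 0.0374
grasp_force: 60.2
```

Call:
arm_command(
  slide=[
    [0, 0, 0.2],
    [0, 0, 0.4],
    [0, 0, 0.6],
    [0, 0, 0.8],
    [0, 0, 0.8],
  ],
  spin=[0, 0, 0, 0, 0],
)

```text
clock: 18.25
eef_pos: [0.4942, -0.1226, 0.0189]
tool_rot: [0.038, 0.999, -0.0, 0.0]
ft_force: [0.0, -0.6, -0.1]
grip_width: 0.0371
grasp_force: 60.2
```

Call:
arm_command(
  slide=[
    [0, 0, 0.1],
    [0, 0, 0.15],
    [0, 0, 0.2],
    [0, 0, 0.2],
    [0, 0, 0.2],
  ],
  spin=[0, 0, 0, 0, 0],
)

```text
clock: 18.88
eef_pos: [0.4942, -0.1226, 0.0168]
tool_rot: [0.038, 0.999, -0.0, 0.0]
ft_force: [-1.0, -0.2, 0.2]
grip_width: 0.0372
grasp_force: 60.2
```

Call:
arm_command(
  slide=[
    [0, 0, 0.05],
    [0, 0, 0.1],
    [0, 0, 0.13],
    [0, 0, 0.13],
    [0, 0, 0.13],
  ],
  spin=[0, 0, 0, 0, 0],
)

```text
clock: 19.5
eef_pos: [0.4941, -0.1226, 0.0159]
tool_rot: [0.038, 0.999, -0.0, 0.0]
ft_force: [-2.4, 0.9, 5.0]
grip_width: 0.0373
grasp_force: 60.6
```

Call:
arm_command(
  slide=[
    [0, 0, 0],
    [0, 0, 0],
    [0, 0, 0],
    [0, 0, 0],
    [0, 0, 0],
  ],
  spin=[0, 0, 0, 0, 0],
  jaw=5.6,
)

```text
clock: 20.12
eef_pos: [0.4941, -0.1226, 0.0155]
tool_rot: [0.038, 0.999, 0.0, -0.0]
ft_force: [0.3, 0.8, -0.1]
grip_width: 0.0561
grasp_force: 0.0
```

Call:
arm_command(
  slide=[
    [0, 0, -1],
    [0, 0, -4],
    [0, 0, -8],
    [0, 0, -12],
    [0, 0, -14.5],
  ],
  spin=[0, 0, 0, 0, 0],
)

```text
clock: 20.75
eef_pos: [0.4951, -0.1228, 0.1636]
tool_rot: [0.038, 0.999, -0.0, 0.002]
ft_force: [-0.2, -1.0, -0.4]
grip_width: 0.056
grasp_force: 0.0
```

```bash
python3 - <<'E'
from cart import *
o,T=show(); p=o['eef_pos']
c=camera("wrist"); save(c,"w7.png")
W,C=cloud(c,"wrist",(0,640,0,400))
d=np.array([.4935,-.1225]); a=np.radians(85.6); ex=np.array([np.cos(a),np.sin(a)]); ey=np.array([-ex[1],ex[0]])
rel=(W[:,:2]-d); X=rel@ex; Y=rel@ey
k=(W[:,2]>.046)&(W[:,2]<.056)&(abs(X)<.03)&(abs(Y)<.034); print("cart",k.sum(),np.percentile(Y[k],[1,99]),np.percentile(X[k],[1,99]),np.percentile(W[k][:,2],[2,50,98]))
k=(W[:,2]>.058)&(W[:,2]<.068)&(abs(X)<.03)&(abs(Y)>.03)&(abs(Y)<.05); print("walls",np.percentile(Y[k&(Y>0)],[1,99]),np.percentile(Y[k&(Y<0)],[1,99]),np.percentile(X[k],[1,99]))
k=(C[:,0]>C[:,2]+80)&(W[:,2]>.07)&(W[:,2]<.11)&(X<-.12)&(X>-.2)&(abs(Y)<.04); print("grip",k.sum(),W[k].mean(0),np.percentile(X[k],[2,98]),np.percentile(Y[k],[2,98]),W[k][:,2].max())
E
```

```text
t 20.75 tcp [ 0.4951 -0.1228  0.1636] psi 85.67060244847993 q6 -0.16762648698839702 F [-0.1561 -0.9985 -0.4213] w 0.0560187343350739 gf 0.0
cart 2811 [-0.0338  0.0322] [-0.0178  0.0186] [0.0464 0.05   0.0534]
walls [0.0369 0.0421] [-0.0383 -0.0333] [-0.0259  0.026 ]
grip 466 [ 0.4779 -0.2848  0.0995] [-0.1708 -0.157 ] [-0.0108  0.0162] 0.10201989152110374
```

View pics/w7.png

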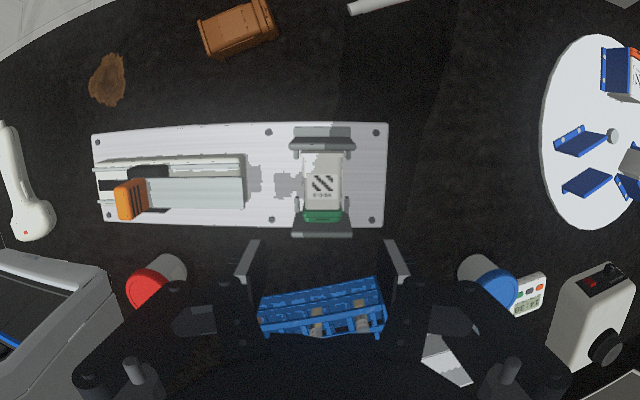

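The cartridge lies flat between the end walls at (323,187), and the orange grip is at (128,198). Next I'll shut the fingers and go in behind the grip.

Call:
arm_command(
  slide=[
    [0.1, -4, 0],
    [0.2, -8.5, 0],
    [0.3, -13, 0],
    [0.3, -17.5, 0],
    [0.3, -20.5, 0],
  ],
  spin=[0, 0, 0, 0, 0],
  jaw=0,
)

```text
clock: 21.42
eef_pos: [0.4752, -0.3287, 0.1606]
tool_rot: [0.039, 0.999, -0.0, 0.0]
ft_force: [0.3, -0.6, -0.3]
grip_width: 0.0003
grasp_force: 0.0
```

Call:
arm_command(
  slide=[
    [0, 0, 2],
    [0, 0, 4],
    [0, 0, 6],
    [0, 0, 8.1],
    [0, 0, 8.1],
  ],
  spin=[0, 0, 0, 0, 0],
)

```text
clock: 22.05
eef_pos: [0.4742, -0.3258, 0.0778]
tool_rot: [0.038, 0.999, 0.001, -0.002]
ft_force: [-0.4, -0.3, -0.1]
grip_width: 0.0002
grasp_force: 0.0
```

```bash
python3 - <<'E'
from cart import *
o,T=show()
c=camera("wrist"); cv2.imwrite("pics/w8.png",c["pixels"][60:400,120:520,::-1])
E
```

```text
t 22.05 tcp [ 0.4742 -0.3258  0.0778] psi 85.67129741921791 q6 -0.5263627559335091 F [-0.4138 -0.2802 -0.1372] w 0.00022604836841898444 gf 0.0
```

View pics/w8.png

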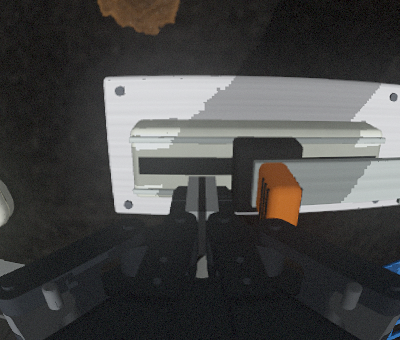

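The shut fingers at crop (203,200) are behind the orange grip at (280,195), in line and clear of the carriage.

Call:
arm_command(
  slide=[
    [0, 0.6, 0],
    [0, 1.2, 0],
    [0, 1.7, 0],
    [0, 2.1, 0],
    [0, 2.5, 0],
  ],
  spin=[0, 0, 0, 0, 0],
)

```text
clock: 22.72
eef_pos: [0.4779, -0.3027, 0.0802]
tool_rot: [0.038, 0.999, -0.001, 0.001]
ft_force: [-0.6, -4.4, 2.0]
grip_width: -0.0002
grasp_force: 2.1
```

Call:
arm_command(
  slide=[
    [0, 0.6, 0],
    [0, 1.2, 0],
    [0, 1.8, 0],
    [0, 2.4, 0],
    [0, 3, 0],
  ],
  spin=[0, 0, 0, 0, 0],
)

```text
clock: 23.35
eef_pos: [0.4802, -0.2716, 0.0797]
tool_rot: [0.038, 0.999, -0.0, 0.0]
ft_force: [0.4, -4.2, 3.4]
grip_width: -0.0002
grasp_force: 2.1
```

```bash
python3 - <<'E'
from cart import *
o,T=show()
for n in ("top","side"):
    c=camera(n); s=landmark_of(c,"selector_grip"); print([(x["centre"],x["confidence"],w_plane(c,x["centre"],n,.088)) for x in s[:2]])
c=camera("wrist"); W,C=cloud(c,"wrist",(0,640,0,400))
d=np.array([.4935,-.1225]); a=np.radians(85.6); ex=np.array([np.cos(a),np.sin(a)])
X=(W[:,:2]-d)@ex
k=(C[:,0]>C[:,2]+80)&(W[:,2]>.096)&(W[:,2]<.11)&(X<-.05)&(X>-.2)&(abs(W[:,0]-.48)<.04); print("grip",k.sum(),np.percentile(X[k],[2,98]))
E
```

```text
t 23.35 tcp [ 0.4802 -0.2716  0.0797] psi 85.68011663634044 q6 -0.4393891893371993 F [ 0.3599 -4.2018  3.4142] w -0.00017242682093049336 gf 2.1030858904123306
[([404.5, 197.9], 0.65, array([ 0.4843, -0.2532,  0.088 ]))]
[([380.3, 164.8], 0.66, array([ 0.4833, -0.2565,  0.088 ]))]
grip 1207 [-0.1337 -0.1198]
```

Call:
arm_command(
  slide=[
    [0, 0.2, 0],
    [0, 0.4, 0],
    [0, 0.6, 0],
    [0, 0.8, 0],
    [0, 1.0, 0],
  ],
  spin=[0, 0, 0, 0, 0],
)

```text
clock: 24.22
eef_pos: [0.4801, -0.2617, 0.0791]
tool_rot: [0.038, 0.999, 0.0, -0.001]
ft_force: [-1.2, -4.1, -2.4]
grip_width: 0.0002
grasp_force: 2.0
```

Call:
arm_command(
  slide=[
    [0, 0.1, 0],
    [0, 0.2, 0],
    [0, 0.3, 0],
    [0, 0.4, 0],
    [0, 0.4, 0],
  ],
  spin=[0, 0, 0, 0, 0],
)

```text
clock: 24.85
eef_pos: [0.4807, -0.2579, 0.0795]
tool_rot: [0.038, 0.999, 0.0, -0.0]
ft_force: [-2.7, -4.0, -2.1]
grip_width: -0.0005
grasp_force: 2.0
```

Call:
arm_command(
  slide=[
    [0, 0.1, 0],
    [0, 0.2, 0],
    [0, 0.3, 0],
    [0, 0.4, 0],
    [0, 0.4, 0],
  ],
  spin=[0, 0, 0, 0, 0],
)

```text
clock: 25.48
eef_pos: [0.4808, -0.2566, 0.0796]
tool_rot: [0.039, 0.999, -0.003, -0.0]
ft_force: [-3.7, -11.1, -3.7]
grip_width: 0.0
grasp_force: 5.3
```

Call:
arm_command(
  slide=[
    [0, 0.1, 0],
    [0, 0.2, 0],
    [0, 0.3, 0],
    [0, 0.4, 0],
    [0, 0.4, 0],
  ],
  spin=[0, 0, 0, 0, 0],
)

```text
clock: 26.1
eef_pos: [0.481, -0.254, 0.0796]
tool_rot: [0.039, 0.999, -0.004, -0.0]
ft_force: [-3.7, -14.8, -5.3]
grip_width: -0.0
grasp_force: 7.1
```

It is against the stop: the force rose from 4 to 14.8 N, about 3 mm pressed in. Backing off.

Call:
arm_command(
  slide=[
    [0, -0.5, 0],
    [0, -1.2, 0],
    [0, -2.2, 0],
    [0, -3, 0],
    [0, -3, 0],
  ],
  spin=[0, 0, 0, 0, 0],
)

```text
clock: 26.72
eef_pos: [0.4794, -0.2805, 0.0796]
tool_rot: [0.038, 0.999, 0.0, 0.0]
ft_force: [-0.3, -0.7, 0.2]
grip_width: -0.0001
grasp_force: 0.0
```

Call:
arm_command(
  slide=[
    [0, 0, -3],
    [0, 0, -7],
    [0, 0, -11],
    [0, 0, -14],
    [0, 0, -14],
  ],
  spin=[0, 0, 0, 0, 0],
)

```text
clock: 27.35
eef_pos: [0.4808, -0.2805, 0.2225]
tool_rot: [0.038, 0.999, -0.001, 0.003]
ft_force: [-0.1, 0.3, -0.3]
grip_width: 0.0004
grasp_force: 0.0
```

```bash
python3 - <<'E'
from cart import *
o,T=show()
c=camera("wrist"); save(c,"w9.png"); W,C=cloud(c,"wrist",(0,640,0,400))
d=np.array([.4935,-.1225]); a=np.radians(85.6); ex=np.array([np.cos(a),np.sin(a)])
X=(W[:,:2]-d)@ex
k=(C[:,0]>C[:,2]+80)&(W[:,2]>.096)&(W[:,2]<.11)&(X<-.05)&(X>-.2)&(abs(W[:,0]-.48)<.04); print("grip",k.sum(),np.percentile(X[k],[2,98]))
E
```

```text
t 27.35 tcp [ 0.4808 -0.2805  0.2225] psi 85.68751048311785 q6 -0.4530729937438637 F [-0.1217  0.2575 -0.2706] w 0.0004177967410719732 gf 0.0
grip 487 [-0.1177 -0.1034]
```

View pics/w9.png

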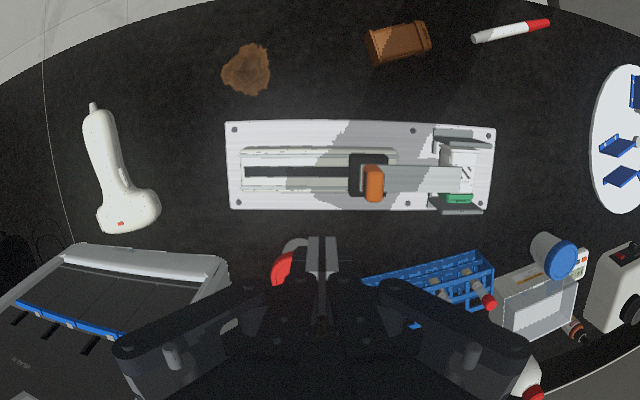

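The tongue lies over the docked cartridge at (455,178), the grip at (373,182) has stayed put, and the arm is clear.

```bash
python3 -c "
from workcell import *
print(job_done())"
```

```text
the job is handed in; nothing more can be done
None
```

The job is handed in at about 27 s: the green cartridge lies flat in the cradle and the lock was pressed about 3 mm into its stop at about 15 N; the judge's verdict was not shown.

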